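# Hold down the recessed reset button of a data logger with the reset pin

### The job

Take the yellow-handled reset pin out of its holder, reach its thin steel tip down through the orange-ringed hole in the top of the data logger (not the blue-ringed probe socket) and press the recessed reset button all the way down. Press gently, never with more than 20 N on the logger, and leave the other things on the bench where they are. Finish while still gripping the pin upright and holding the button fully down with it.

Things in the scene. Friction and masses are not known exactly. Their poses are not given: they have to be found in the camera images.
- pin_mid (a point): Middle of the yellow round grip (12 mm in diameter, 28 mm up to the pin's upper end, 28 mm down to a black collar 20 mm in diameter) of the loose reset pin, 35 g; z axis from tip to grip. 32 to 52 mm below is a 12 mm black barrel, then a 5 mm steel rod to the tip, 97 mm below. At the start it stands upright in its holder, hanging by the collar, this point 108 mm above the bench.
- pin_tip (a point): Lower end of the reset pin's 5 mm steel rod, on the pin's axis, 97 mm from pin_mid.
- pin_stand: Pin holder fixed to the bench: dark square foot 68 mm wide with an upright square aluminium post, 30 mm wide, with a 14 mm bore, top 76 mm above the bench. Origin at the centre of its underside on the bench, z up. The pin is drawn straight up; its tip starts 11 mm above the bench, so it clears the post after 65 mm.
- logger: White and grey data logger fixed to the bench, 120 mm (x) by 160 mm (y), flat top 72 mm above the bench; origin at the centre of its underside, z up. On top, on its -x half: an orange-ringed reset hole at x -25, y -45 mm and a blue-ringed probe socket (not to be used) at x -25, y +45 mm, two grey keys between them; a green display on the +x half.
- reset_mouth (a point): Centre of the mouth of the orange-ringed reset hole, level with the logger's top face. The hole is round, 12 mm in diameter, vertical, with a 1.5 mm chamfer; the top of the red reset button, a disc 10 mm in diameter, lies 25 mm below this point when it is not pressed.
- reset_button (a joint): Travel of the recessed reset button, m: 0 released, 0.006 fully down (vertical). A spring returns it: 1.5 N to start it, 4.5 N fully down, then a hard stop.
- dropper_bottle: Loose brown dropper bottle with black cap, 35 mm in diameter, 106 mm tall, origin at the centre of its underside. Leave it alone.
- petri: Loose petri dish, 64 mm in diameter, 15 mm tall, origin at the centre of its underside. Leave it alone.
- marker: Loose white marker with blue cap lying on the bench, 128 mm long along its y, 13 mm thick, origin under its middle. Leave it alone.

How it is judged:
On the way:
1. the pin is gripped and drawn clear out of its holder (height (world z) of pin_tip above 0.078 m and contact force between the fingers and reset_pin above 1 N), for 0.1 s.
At the end, for the whole second after the job is handed in: The reset button is at least 4.5 mm of its 6 mm down, pushed by the pin's tip, which is inside the reset hole (within 6 mm of its axis and at least 27 mm below the top face); the pin is within 0.2 rad of upright and still gripped by the fingers (value of joint reset_button above 0.0045 m and horizontal distance between pin_tip and reset_mouth below 0.006 m and z of pin_tip in the frame of reset_mouth below -0.027 m and angle between pin_tip's own z axis and vertical below 0.2 rad and contact force between the fingers and reset_pin above 1 N); the arm keeps its last pose, push and grip.
It fails at once if more than 20 N from the pin, the fingers or the arm on the logger or its button (contact force between any of reset_pin, the fingers, the arm and logger above 20 N).
It fails at once if the dropper bottle is shifted by more than 20 mm (distance of dropper_bottle from where it was at the start of the episode above 0.02 m).
It fails at once if the petri dish is shifted by more than 20 mm (distance of petri from where it was at the start of the episode above 0.02 m).
It fails at once if the marker is shifted by more than 20 mm (distance of marker from where it was at the start of the episode above 0.02 m).
It also fails if it takes over 43 s, if anything falls off the work surface, if the arm or the gripper's body presses on something with over 40 N, if the wrist force passes 120 N, or if a joint passes its speed limit or range.

### The arm

A 6-joint arm with a two-finger parallel gripper is mounted at the origin on a cart in front of the work surface, level with it; the furniture and walls round the work are solid. World frame = base frame: x ahead of the robot, y to its left, z up, the work surface at z = 0. Lengths are in m, angles in rad, forces in N, time in s.
With the tool pointing down it reaches from about 0.275 to 1 m from the base axis. Payload 8.4 kg.
Tool frame: the origin (TCP) lies at the very end of the fingers, on their centre line; the grasp point (between the pads) lies 19 mm behind it (r.pinch_z is the distance from the TCP to the grasp point, in m); z points along the fingers, y is the line along which they close (so a half turn about z gives the same grasp; the last joint's range is limited). The gripper opens to 85 mm and grips with 20 to 120 N. Pads are 22 mm wide; open, the fingers measure 114 mm over their backs; the gripper's body (76 mm by 85 mm) begins 54 mm behind the grasp point. The pads swing forward as they close: fully open they stand 13 mm farther back than shut.
Start: joints at [1.204, 0.353, 1.633, -0, 1.155, -0.002], TCP at [0.223, 0.584, 0.231] pointing down, gripper open.
Joint ranges: [-2.63, 2.63], [-0.92, 2.1], [0.06, 2.66], [-1.3, 4.44], [0, 2.69], [-3.02, 3.02]. Speed limits (rad/s): [2.22, 2.22, 2.79, 3.14, 3.14, 3.14].

### API

Orientations are given as a rotation vector (axis times angle).
In Python, from cell import readout, snapshot, r gives the robot as it stands.
- The arm moves only by the tool arm_command, never from a script. Its argument "deltas" is a list of rows, each an object with "linear": the shift along the tool's x, y, z in mm, a list of three; "dr": the turn, a rotation vector about the tool's x, y, z in degrees, a list of three. In form: [{"linear": [tx, ty, tz], "dr": [wx, wy, wz]}, ...]. A call has 1 to 20 rows; each row shifts and turns the commanded pose from where the row before left it, along the tool's axes as they then stand; what a row does not reach is not made up. A row lasts 1/10 s, in which the tool goes at most 50 mm and 8.59 degrees, less where a joint would pass 70% of its speed; a pose out of reach is approached as far as the arm can. A call is refused whole if a number of a shift passes 50 or a number of a turn 8.59, either way. A call with a gripper value outside its range is refused whole. "fingers" is the closure, from -1 (fully open) to 1 (shut), set as the call begins (left out, the last holds). The fingers move at their own pace and stop on an object; "force" is the grip in N (left out, the last holds). Time passes only in rows, so rows that do not move let the fingers close. It gives the time, the measured TCP pose, the force, the opening and the grip force at its end, in the units of the state.
- readout.sense(): the state, without advancing time (a new reading comes with each control period).
- snapshot(name): name is "scene" or "top" or "wrist"; returns a dict with "frame" (400x640x3 uint8, red, green, blue), "camera_matrix" (3x3 intrinsics, pixels), "cam_to_world" (4x4, takes a point from camera to world coordinates); the wrist camera has in their place "tool_from_camera" (4x4, takes a point from camera to tool coordinates, whose origin is the TCP and whose axes are the flange's). Camera axes: x right, y up, looking along -z (the intrinsics and any distortion apply to the point x, -y, -z); pixel columns grow to the right and rows downward; lengths in m; the calibration is good to about 2 mm. A picture is of the moment at which its call begins: read the wrist's pose just before it. There is no depth.
- r.close_job(): hands the job in; it is judged then, once.
The state is a dict: "t": time; "joints": joint angles; "dq": joint speeds; "joint_efforts": joint torques, N m; "tool_pos": TCP position; "tool_rot": TCP orientation; "force": force on the tool from outside, world axes, zero at the start; "moment": the same for the moment, N m; "gripper_width": finger opening in m; "grip_force": force on a finger pad.
Only numpy, scipy, OpenCV 4.12 (cv2) and the standard library are available. Lean on these libraries where they do the work, as an engineer would, in place of code of your own. Each camera call takes 0.05 s, during which the arm holds its last target. There are 200 camera calls.

## Working session

There is one attempt and no reset: what is moved stays moved. The work goes in short steps, Python scripts to look and compute and a tool call to move; the robot and the scene stay as the last step left them, time stands still between calls to the robot, and variables do not carry over. Pictures are saved under pics/ and viewed, at most 10 in all, crops included, and the job is handed in when it is done.

Besides the shell and the picture viewer there is one more tool, called after "Emit:" in YAML: its name, and indented under it one key for each argument. arm_command: Moves the arm, as the interface text tells. Its arguments: {"type":"object","properties":{"deltas":{"type":"array","items":{"type":"object","properties":{"linear":{"type":"array","items":{"type":"number"}},"dr":{"type":"array","items":{"type":"number"}}}}},"fingers":{"type":"number"},"force":{"type":"number"}},"required":["deltas"]}

```bash
mkdir -p pics; ls; python3 - <<'E'
from cell import readout, snapshot, r
import cv2, numpy as np
s=readout.sense(); print(s)
for n in ("scene","top","wrist"):
    d=snapshot(n); cv2.imwrite(f"pics/{n}0.png",d["frame"][:,:,::-1])
    np.savez(f"pics/{n}0.npz",**{k:v for k,v in d.items()})
    print(n,{k:np.round(v,4).tolist() for k,v in d.items() if k!="frame"})
print(r.pinch_z)
E
```

```text
pics
{'t': 0.0, 'joints': array([ 1.20361201e+00,  3.53695343e-01,  1.63416574e+00, -1.38015066e-05,
        1.15518121e+00, -2.39232478e-03]), 'dq': array([ 0.00013177,  0.00041672,  0.00064292, -0.00034411,  0.00032757,
       -0.00012877]), 'joint_efforts': array([ 9.31478389e-04, -6.05240035e+01, -3.42070663e+01,  2.46232676e-04,
        9.28181049e-03, -1.42132501e-05]), 'tool_pos': array([0.22279494, 0.58341507, 0.23051868]), 'tool_rot': array([-5.69787179e-01, -3.08923071e+00,  2.24178995e-03]), 'force': array([-0.64053484, -1.22867677,  0.07372597]), 'moment': array([ 0.00581859,  0.01579699, -0.00163338]), 'grip_force': 0.0, 'gripper_width': 0.0856362763206665}
scene {'camera_matrix': [[431.1309, 0.0, 316.505], [0.0, 431.1309, 197.811], [0.0, 0.0, 1.0]], 'cam_to_world': [[0.6664, 0.4315, -0.608, -0.0811], [-0.7454, 0.4025, -0.5314, -0.6199], [0.0154, 0.8074, 0.5898, 0.6786], [0.0, 0.0, 0.0, 1.0]]}
top {'camera_matrix': [[486.049, 0.0, 321.0453], [0.0, 486.049, 188.7965], [0.0, 0.0, 1.0]], 'cam_to_world': [[-0.0226, 0.98, -0.1975, 0.2672], [-0.9997, -0.0203, 0.0136, -0.0691], [0.0093, 0.1978, 0.9802, 1.3719], [0.0, 0.0, 0.0, 1.0]]}
wrist {'camera_matrix': [[321.6736, 0.0, 317.201], [0.0, 321.6736, 199.4614], [0.0, 0.0, 1.0]], 'tool_from_camera': [[-0.0012, 0.962, 0.2731, 0.0689], [1.0, 0.0007, 0.002, -0.0001], [0.0017, 0.2731, -0.962, -0.1423], [0.0, 0.0, 0.0, 1.0]]}
0.0187
```

View pics/top0.png

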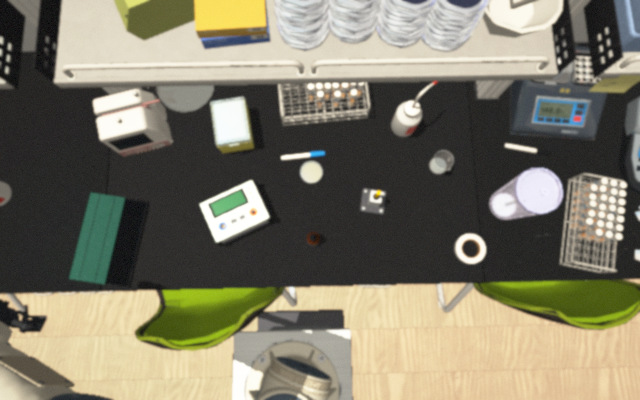

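View pics/scene0.png

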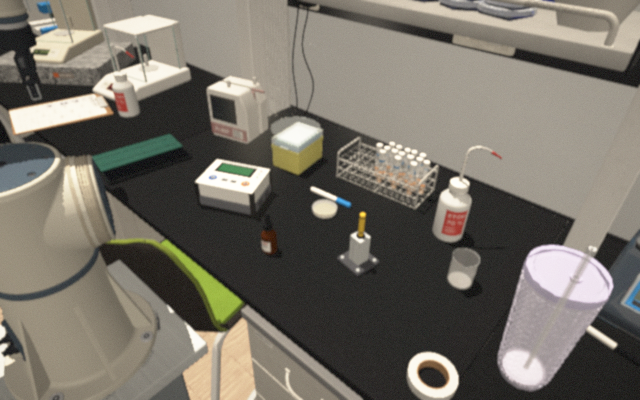

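The top view shows the logger at about (235,212), with the orange ring near (253,212) and the blue ring near (222,226). The pin and holder are at (373,200), the bottle at (313,240), the petri dish at (311,172) and the marker at (303,155). The scene view shows the pin's yellow grip at (362,225).

```bash
cat > h.py <<'E'
import numpy as np, cv2
def ray(d,px,T=None):
    K=d["camera_matrix"]; C=d["cam_to_world"] if T is None else T
    v=np.array([(px[0]-K[0,2])/K[0,0],-(px[1]-K[1,2])/K[1,1],-1.]); v=C[:3,:3]@v
    return C[:3,3],v/np.linalg.norm(v)
def onz(d,px,z,T=None):
    o,v=ray(d,px,T); return o+v*(z-o[2])/v[2]
def blobs(f,lo,hi,box,mina=3):
    x0,y0,x1,y1=box; h=cv2.cvtColor(f[y0:y1,x0:x1],cv2.COLOR_RGB2HSV)
    m=cv2.inRange(h,np.array(lo),np.array(hi)); n,l,s,c=cv2.connectedComponentsWithStats(m)
    return [(np.round(c[i]+[x0,y0],1),s[i][2:].tolist(),(s[i][:2]+[x0,y0]).tolist()) for i in range(1,n) if s[i][4]>=mina]
def two(d1,p1,d2,p2):
    a,u=ray(d1,p1); b,v=ray(d2,p2)
    t=np.linalg.lstsq(np.c_[u,-v],b-a,rcond=None)[0]; p,q=a+u*t[0],b+v*t[1]
    return (p+q)/2,np.linalg.norm(p-q)
E
python3 - <<'E'
import numpy as np
from h import *
t=dict(np.load("pics/top0.npz")); s=dict(np.load("pics/scene0.npz"))
for nm,d,bl,bp in (("top",t,(195,175,280,245),(355,180,395,220)),("scene",s,(190,155,280,215),(345,205,380,245))):
    f=d["frame"]
    for c,lo,hi,b in (("orange",(5,130,110),(22,255,255),bl),("blue",(100,110,60),(125,255,255),bl),("green",(45,80,40),(85,255,255),bl),("yellow",(18,130,90),(35,255,255),bp)):
        for x in blobs(f,lo,hi,b): print(nm,c,*x,"z.072:",onz(d,x[0],.072).round(4),"z.136",onz(d,x[0],.136).round(4))
E
```

```text
top orange [254.  212.8] [3, 3, 6] [253, 212] z.072: [0.4668 0.0952 0.072 ] z.136 [0.457  0.0871 0.136 ]
top green [228.  202.6] [35, 24, 417] [211, 191] z.072: [0.4962 0.1657 0.072 ] z.136 [0.4849 0.1541 0.136 ]
top yellow [377.6 193.2] [6, 9, 34] [375, 189] z.072: [ 0.5137 -0.241   0.072 ] z.136 [ 0.5015 -0.2325  0.136 ]
scene green [235.3 169.4] [35, 12, 213] [218, 164] z.072: [0.4934 0.1653 0.072 ] z.136 [0.4328 0.0824 0.136 ]
scene yellow [361.4 222.8] [9, 26, 162] [358, 211] z.072: [ 0.5422 -0.2087  0.072 ] z.136 [ 0.4764 -0.2521  0.136 ]
```

```bash
cat >> h.py <<'E'
from scipy.spatial.transform import Rotation as R
def tool(s):
    T=np.eye(4); T[:3,:3]=R.from_rotvec(s["tool_rot"]).as_matrix(); T[:3,3]=s["tool_pos"]; return T
def delta(s,p): return (tool(s)[:3,:3].T@(np.array(p)-s["tool_pos"])*1000).round(1)
E
python3 - <<'E'
from h import *
from cell import readout
s=readout.sense(); print(tool(s).round(3))
print(delta(s,(.44,.11,.25)),delta(s,(.506,-.235,.25)))
E
```

```text
[[-0.934  0.357 -0.     0.223]
 [ 0.357  0.934 -0.001  0.584]
 [ 0.    -0.001 -1.     0.231]
 [ 0.     0.     0.     1.   ]]
[-371.8 -364.9  -18.9] [-556.6 -663.7  -18.6]
```

Emit:
arm_command:
  deltas:
    - {"linear":[-31,-30.5,-2]}
    - {"linear":[-31,-30.5,-2]}
    - {"linear":[-31,-30.5,-2]}
    - {"linear":[-31,-30.5,-2]}
    - {"linear":[-31,-30.5,-2]}
    - {"linear":[-31,-30.5,-2]}
    - {"linear":[-31,-30.5,-2]}
    - {"linear":[-31,-30.5,-2]}
    - {"linear":[-31,-30.5,-2]}
    - {"linear":[-31,-30.5,-2]}
    - {"linear":[-31,-30.5,0]}
    - {"linear":[-31,-30.5,0]}
    - {"linear":[0,0,0]}
    - {"linear":[0,0,0]}

```text
validation failed for argument at $.de...
```

```bash
cat > look.py <<'E'
import sys
from h import *
from cell import readout, snapshot
s=readout.sense(); d=snapshot("wrist"); n=sys.argv[1]
cv2.imwrite(f"pics/{n}.png",d["frame"][:,:,::-1])
d["cam_to_world"]=tool(s)@d["tool_from_camera"]; np.savez(f"pics/{n}.npz",**d)
print(s["t"],s["tool_pos"].round(4),s["force"].round(1),s["gripper_width"])
E
python3 look.py w1
```

```text
0.15 [0.2228 0.5836 0.2307] [0.8 0.2 0. ] 0.08518388294703869
```

View pics/w1.png

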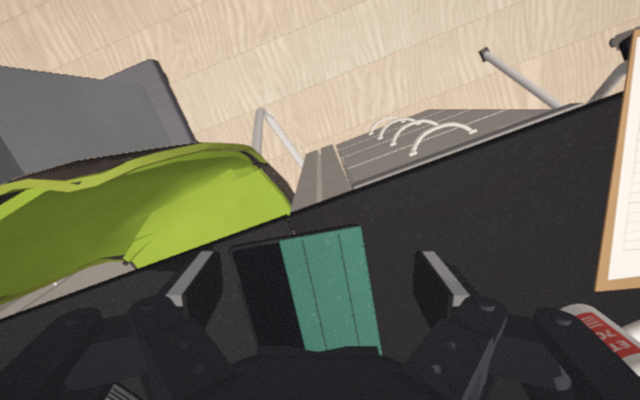

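The move was refused, since every row needs "dr", so the arm hasn't moved. This picture shows the start place, with the green box at (330,290) between the fingers.

Emit:
arm_command:
  deltas:
    - {"linear":[-31,-30.5,-2],"dr":[0,0,0]}
    - {"linear":[-31,-30.5,-2],"dr":[0,0,0]}
    - {"linear":[-31,-30.5,-2],"dr":[0,0,0]}
    - {"linear":[-31,-30.5,-2],"dr":[0,0,0]}
    - {"linear":[-31,-30.5,-2],"dr":[0,0,0]}
    - {"linear":[-31,-30.5,-2],"dr":[0,0,0]}
    - {"linear":[-31,-30.5,-2],"dr":[0,0,0]}
    - {"linear":[-31,-30.5,-2],"dr":[0,0,0]}
    - {"linear":[-31,-30.5,-2],"dr":[0,0,0]}
    - {"linear":[-31,-30.5,-2],"dr":[0,0,0]}
    - {"linear":[-31,-30.5,0],"dr":[0,0,0]}
    - {"linear":[-31,-30.5,0],"dr":[0,0,0]}
    - {"linear":[0,0,0],"dr":[0,0,0]}
    - {"linear":[0,0,0],"dr":[0,0,0]}

```text
t: 1.6
tool_pos: [0.44, 0.1084, 0.2512]
tool_rot: [-0.574, -3.088, -0.0]
force: [-0.7, 1.0, -0.0]
gripper_width: 0.0853
grip_force: 0.0
```

```bash
python3 look.py w2
```

```text
1.6 [0.44   0.1084 0.2512] [-0.7  1.  -0. ] 0.08526760316971678
```

View pics/w2.png

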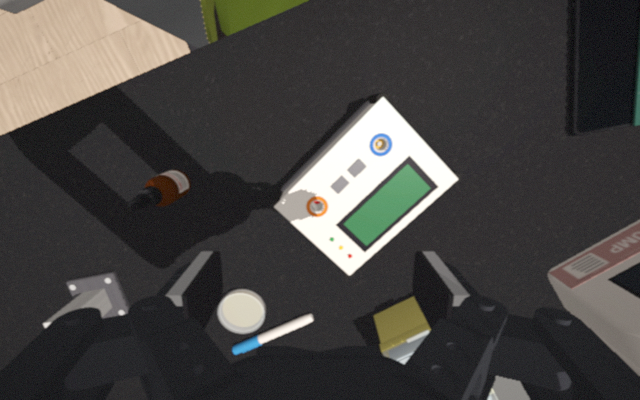

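The wrist view shows the logger whole, with the orange ring at (317,206) and the blue ring at (381,145). The bottle is at (163,190) and the holder at the lower left (95,300).

```bash
python3 - <<'E'
from h import *
from cell import readout
d=dict(np.load("pics/w2.npz")); f=d["frame"]
P={}
for c,lo,hi,b in (("orange",(5,120,90),(22,255,255),(295,185,340,228)),("blue",(100,100,60),(125,255,255),(360,125,400,165))):
    h=cv2.inRange(cv2.cvtColor(f[b[1]:b[3],b[0]:b[2]],cv2.COLOR_RGB2HSV),np.array(lo),np.array(hi))
    p=cv2.findNonZero(h); ce,ra=cv2.minEnclosingCircle(p); ce=np.array(ce)+b[:2]
    e=cv2.fitEllipse(cv2.convexHull(p)); P[c]=onz(d,np.array(e[0])+b[:2],.072); print(c,ce,ra,np.array(e[0])+b[:2],e[1],P[c])
v=P["blue"]-P["orange"]; print("dist",np.linalg.norm(v),v)
y=v/np.linalg.norm(v); x=np.array([y[1],-y[0],0]); print("logger centre",P["orange"]+.025*x+.045*y)
s=readout.sense(); print(delta(s,(.506,-.235,.25)))
E
```

```text
orange [316.5 206. ] 9.962529182434082 [316.5 206. ] (19.196216583251953, 19.966289520263672) [0.46696968 0.09643941 0.072     ]
blue [380.27611923 144.1716423 ] 10.831977844238281 [380.49398994 144.30790138] (20.384334564208984, 21.651004791259766) [0.43021964 0.1786363  0.072     ]
dist 0.09003828933721451 [-0.03675004  0.08219689  0.        ]
logger centre [0.47142524 0.14772438 0.072     ]
[-185.1 -297.7    1. ]
```

Hole mouth is at (0.467, 0.096). The ring spacing measures 90.0 mm, which matches the 90 mm given, and the top view agrees to 1 mm. Next I go above the pin.

Emit:
arm_command:
  deltas:
    - {"linear":[-18.5,-30,0],"dr":[0,0,0]}
    - {"linear":[-18.5,-30,0],"dr":[0,0,0]}
    - {"linear":[-18.5,-30,0],"dr":[0,0,0]}
    - {"linear":[-18.5,-30,0],"dr":[0,0,0]}
    - {"linear":[-18.5,-30,0],"dr":[0,0,0]}
    - {"linear":[-18.5,-30,0],"dr":[0,0,0]}
    - {"linear":[-18.5,-30,0],"dr":[0,0,0]}
    - {"linear":[-18.5,-30,0],"dr":[0,0,0]}
    - {"linear":[-18.5,-30,0],"dr":[0,0,0]}
    - {"linear":[-18.5,-28,0],"dr":[0,0,0]}
    - {"linear":[0,0,0],"dr":[0,0,0]}
    - {"linear":[0,0,0],"dr":[0,0,0]}

```text
t: 2.85
tool_pos: [0.5066, -0.234, 0.2508]
tool_rot: [-0.569, -3.089, -0.001]
force: [0.1, 0.5, 0.0]
gripper_width: 0.0858
grip_force: 0.0
```

```bash
python3 look.py w3; python3 - <<'E'
from h import *
d=dict(np.load("pics/w3.npz"))
for x in blobs(d["frame"],(18,120,70),(35,255,255),(200,100,440,400),20): print(*x, onz(d,x[0],.108).round(4), onz(d,x[0],.136).round(4))
E
```

```text
2.85 [ 0.5066 -0.234   0.2508] [0.1 0.5 0. ] 0.08583841893225312
[313.4 184.1] [14, 27, 312] [307, 171] [ 0.5028 -0.2368  0.108 ] [ 0.4969 -0.2342  0.136 ]
```

View pics/w3.png

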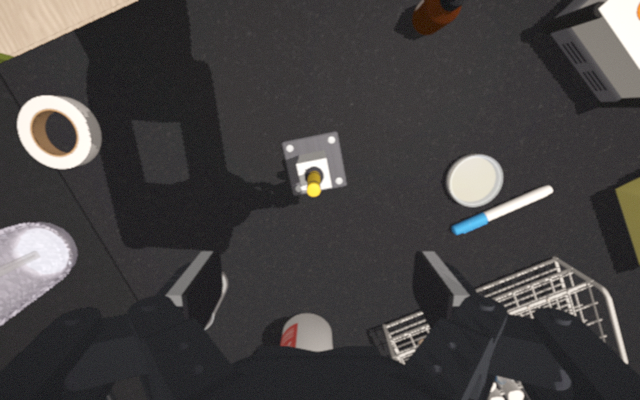

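The pin grip is at (313,184), with the top end near (313,191), which casts to about (0.503, -0.236). The area round it is clear: the petri dish is at (475,180) and the marker at (500,210).

Emit:
arm_command:
  deltas:
    - {"linear":[2.6,-3.2,0],"dr":[0,0,0]}
    - {"linear":[0,0,25],"dr":[0,0,0]}
    - {"linear":[0,0,25],"dr":[0,0,0]}
    - {"linear":[0,0,25],"dr":[0,0,0]}
    - {"linear":[0,0,20],"dr":[0,0,0]}
    - {"linear":[0,0,0],"dr":[0,0,0]}
    - {"linear":[0,0,0],"dr":[0,0,0]}

```text
t: 3.6
tool_pos: [0.5028, -0.2365, 0.1567]
tool_rot: [-0.568, -3.089, -0.0]
force: [0.1, 0.5, 0.2]
gripper_width: 0.0853
grip_force: 0.0
```

```bash
python3 look.py w4; python3 - <<'E'
from h import *
d=dict(np.load("pics/w4.npz"))
for x in blobs(d["frame"],(18,120,70),(35,255,255),(200,100,440,400),20):
    print(*x)
    b=(x[2][0]+x[1][0]/2, x[2][1]+x[1][1]-1-x[1][0]/2); print(b, onz(d,b,.136).round(4))
f=d["frame"][80:330,200:440]; cv2.imwrite("pics/w4c.png",cv2.resize(f,None,fx=2,fy=2)[:,:,::-1])
E
```

```text
3.6 [ 0.5028 -0.2365  0.1567] [0.1 0.5 0.2] 0.08532330914832165
[317.5 223.9] [22, 47, 827] [307, 200]
(318.0, 235.0) [ 0.5005 -0.2356  0.136 ]
```

View pics/w4c.png

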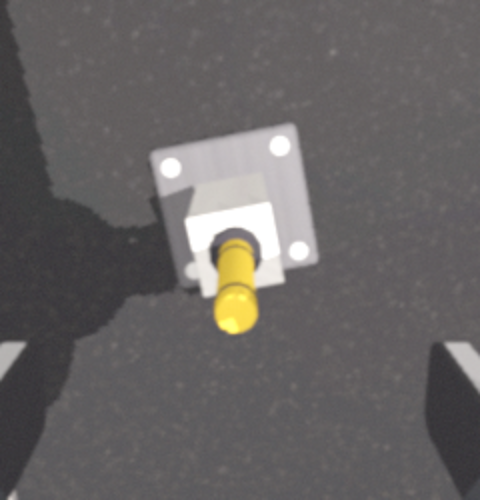

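The crop shows the pin upright in its holder with its upper end at full-frame (318,235.5), centred between the fingers to within 2 mm. I'll descend and grip.

Emit:
arm_command:
  deltas:
    - {"linear":[1.5,0.3,16],"dr":[0,0,0]}
    - {"linear":[0,0,17],"dr":[0,0,0]}
    - {"linear":[0,0,17],"dr":[0,0,0]}
    - {"linear":[0,0,16],"dr":[0,0,0]}
    - {"linear":[0,0,0],"dr":[0,0,0]}
    - {"linear":[0,0,0],"dr":[0,0,0]}

```text
t: 4.25
tool_pos: [0.5022, -0.2366, 0.0915]
tool_rot: [0.569, 3.088, -0.0]
force: [-0.3, 0.1, -0.7]
gripper_width: 0.0852
grip_force: 0.0
```

Emit:
arm_command:
  deltas:
    - {"linear":[0,0,0],"dr":[0,0,0]}
    - {"linear":[0,0,0],"dr":[0,0,0]}
    - {"linear":[0,0,0],"dr":[0,0,0]}
    - {"linear":[0,0,0],"dr":[0,0,0]}
    - {"linear":[0,0,0],"dr":[0,0,0]}
    - {"linear":[0,0,0],"dr":[0,0,0]}
    - {"linear":[0,0,0],"dr":[0,0,0]}
    - {"linear":[0,0,0],"dr":[0,0,0]}
    - {"linear":[0,0,0],"dr":[0,0,0]}
    - {"linear":[0,0,0],"dr":[0,0,0]}
  fingers: 1
  force: 50

```text
t: 5.25
tool_pos: [0.5017, -0.2365, 0.0905]
tool_rot: [0.57, 3.089, -0.0]
force: [-0.8, 0.4, 5.7]
gripper_width: 0.0106
grip_force: 48.6
```

Emit:
arm_command:
  deltas:
    - {"linear":[0,0,-8],"dr":[0,0,0]}
    - {"linear":[0,0,-14],"dr":[0,0,0]}
    - {"linear":[0,0,-16],"dr":[0,0,0]}
    - {"linear":[0,0,-16],"dr":[0,0,0]}
    - {"linear":[0,0,-16],"dr":[0,0,0]}
    - {"linear":[0,0,-16],"dr":[0,0,0]}
    - {"linear":[0,0,-16],"dr":[0,0,0]}
    - {"linear":[0,0,-16],"dr":[0,0,0]}
    - {"linear":[0,0,-12],"dr":[0,0,0]}
    - {"linear":[0,0,0],"dr":[0,0,0]}
    - {"linear":[0,0,0],"dr":[0,0,0]}

```text
t: 6.35
tool_pos: [0.5015, -0.2364, 0.2204]
tool_rot: [0.57, 3.089, -0.0]
force: [0.3, 0.5, -1.6]
gripper_width: 0.0111
grip_force: 48.6
```

```bash
python3 look.py w5; python3 - <<'E'
from h import *
from cell import readout
s=readout.sense(); print(delta(s,(.467,.0964,.225)))
d=dict(np.load("pics/w5.npz")); f=d["frame"][130:400,200:440]; cv2.imwrite("pics/w5c.png",cv2.resize(f,None,fx=2,fy=2)[:,:,::-1])
E
```

```text
6.35 [ 0.5015 -0.2364  0.2204] [ 0.3  0.5 -1.6] 0.011100541640353621
[150.6 298.5  -5.1]
```

View pics/w5c.png

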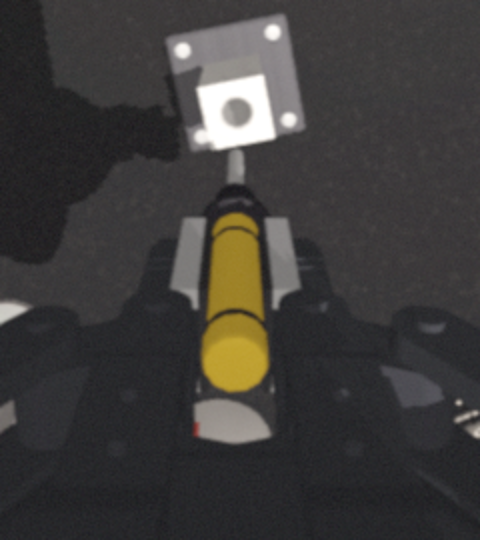

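The crop shows the pin gripped and drawn out, with the steel tip at about full-frame (318,207) and the empty bore at (319,186).

```bash
python3 - <<'E'
from h import *
d=dict(np.load("pics/w5.npz")); T=d["cam_to_world"]@np.linalg.inv(d["tool_from_camera"])
for px,z in (((318,208),.141),((319,186),.076),((317.5,300+8),.238)):
    p=onz(d,px,z); print(p.round(4),(np.linalg.inv(T)@np.r_[p,1])[:3].round(4))
E
```

```text
[ 0.502  -0.2365  0.141 ] [-0.0005  0.      0.0794]
[ 0.5016 -0.2354  0.076 ] [0.0003 0.001  0.1444]
[ 0.5171 -0.2426  0.238 ] [-0.0168 -0.0003 -0.0176]
```

Emit:
arm_command:
  deltas:
    - {"linear":[6,12,0],"dr":[0,0,0]}
    - {"linear":[12.5,25,0],"dr":[0,0,0]}
    - {"linear":[12.5,25,0],"dr":[0,0,0]}
    - {"linear":[12.5,25,0],"dr":[0,0,0]}
    - {"linear":[12.5,25,0],"dr":[0,0,0]}
    - {"linear":[12.5,25,0],"dr":[0,0,0]}
    - {"linear":[12.5,25,0],"dr":[0,0,0]}
    - {"linear":[12.5,25,0],"dr":[0,0,0]}
    - {"linear":[12.5,25,0],"dr":[0,0,0]}
    - {"linear":[12.5,25,0],"dr":[0,0,0]}
    - {"linear":[12.5,25,0],"dr":[0,0,0]}
    - {"linear":[12.5,25,0],"dr":[0,0,0]}
    - {"linear":[12.5,20,0],"dr":[0,0,0]}
    - {"linear":[7,-8.5,0],"dr":[0,0,0]}
    - {"linear":[0,0,12],"dr":[0,0,0]}
    - {"linear":[0,0,15],"dr":[0,0,0]}
    - {"linear":[0,0,15],"dr":[0,0,0]}
    - {"linear":[0,0,6],"dr":[0,0,0]}
    - {"linear":[0,0,0],"dr":[0,0,0]}
    - {"linear":[0,0,0],"dr":[0,0,0]}

```text
t: 8.4
tool_pos: [0.4559, 0.1003, 0.1723]
tool_rot: [-0.571, -3.089, 0.0]
force: [0.2, -0.0, 0.4]
gripper_width: 0.0107
grip_force: 48.8
```

```bash
python3 look.py w6; python3 - <<'E'
from h import *
from cell import readout
s=readout.sense(); print(delta(s,(.467,.0964,.15)), s["force"])
d=dict(np.load("pics/w6.npz")); f=d["frame"][110:310,220:420]; cv2.imwrite("pics/w6c.png",cv2.resize(f,None,fx=3,fy=3)[:,:,::-1])
E
```

```text
8.4 [0.4559 0.1003 0.1723] [ 0.2 -0.   0.4] 0.010663599472124856
[-11.6   0.1  22.6] [ 0.29283097  0.41799455 -0.76432125]
```

View pics/w6c.png

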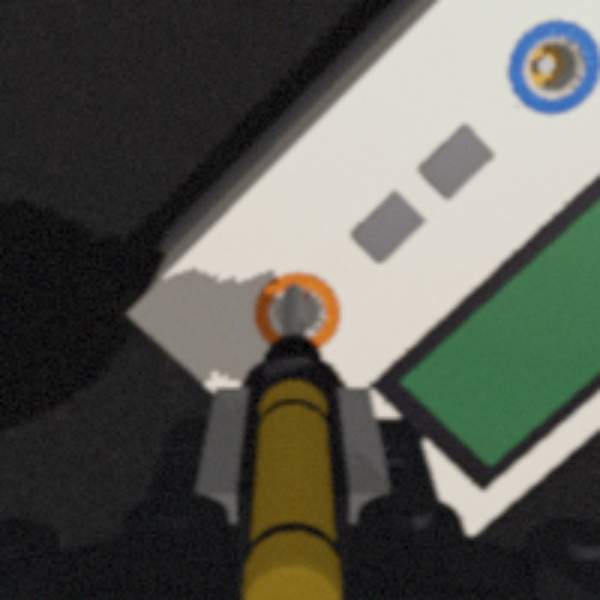

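The crop shows the orange ring at full-frame (319,214) and the tip at about (318,207). The tip is short of the hole along tool -x, because my x rows summed about 11 mm too far.

```bash
python3 - <<'E'
from h import *
d=dict(np.load("pics/w6.npz")); T=np.linalg.inv(d["cam_to_world"]@np.linalg.inv(d["tool_from_camera"]))
b=(295,190,345,226); f=d["frame"][b[1]:b[3],b[0]:b[2]]
p=cv2.findNonZero(cv2.inRange(cv2.cvtColor(f,cv2.COLOR_RGB2HSV),np.array((5,150,110)),np.array((17,255,255))))
e=cv2.fitEllipse(cv2.convexHull(p)); c=np.array(e[0])+b[:2]; print(c,e[1])
for px,z in ((c,.072),((319.3,214.3),.072),((317.8,207.5),.0928)):
    q=onz(d,px,z); print(q.round(4),(T@np.r_[q,1])[:3].round(4))
E
```

```text
[318.58039093 213.98056984] (25.296215057373047, 27.101394653320312)
[0.4672 0.0965 0.072 ] [-0.012   0.0005  0.1003]
[0.4677 0.0969 0.072 ] [-0.0123  0.0011  0.1003]
[0.456  0.1002 0.0928] [-0.0002 -0.0001  0.0795]
```

Emit:
arm_command:
  deltas:
    - {"linear":[-6,0.3,0],"dr":[0,0,0]}
    - {"linear":[-5.7,0.3,0],"dr":[0,0,0]}
    - {"linear":[0,0,0],"dr":[0,0,0]}
    - {"linear":[0,0,0],"dr":[0,0,0]}
    - {"linear":[0,0,4],"dr":[0,0,0]}
    - {"linear":[0,0,4],"dr":[0,0,0]}
    - {"linear":[0,0,4],"dr":[0,0,0]}
    - {"linear":[0,0,4],"dr":[0,0,0]}
    - {"linear":[0,0,4],"dr":[0,0,0]}
    - {"linear":[0,0,4],"dr":[0,0,0]}
    - {"linear":[0,0,0],"dr":[0,0,0]}
    - {"linear":[0,0,0],"dr":[0,0,0]}

```text
t: 9.65
tool_pos: [0.4669, 0.097, 0.1482]
tool_rot: [-0.57, -3.089, 0.0]
force: [0.4, -0.2, -1.2]
gripper_width: 0.0112
grip_force: 48.8
```

```bash
python3 look.py w7; python3 - <<'E'
from h import *
d=dict(np.load("pics/w7.npz")); f=d["frame"][110:310,220:420]; cv2.imwrite("pics/w7c.png",cv2.resize(f,None,fx=3,fy=3)[:,:,::-1])
E
```

```text
9.65 [0.4669 0.097  0.1482] [ 0.4 -0.2 -1.2] 0.011243700835370244
```

View pics/w7c.png

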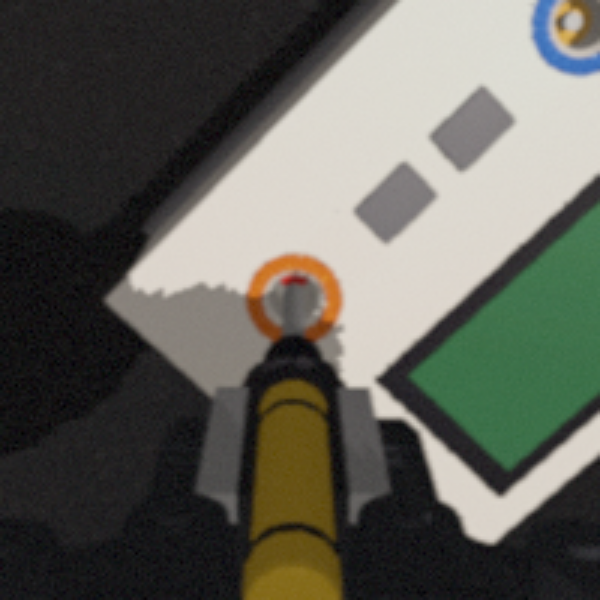

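The tip has reached the mouth of the hole, at crop (294,287) inside the ring centred near (295,299), with the red button just visible beyond it. I'll check the small remaining offset.

```bash
python3 - <<'E'
from h import *
d=dict(np.load("pics/w7.npz")); T=np.linalg.inv(d["cam_to_world"]@np.linalg.inv(d["tool_from_camera"]))
b=(295,188,345,226); f=d["frame"][b[1]:b[3],b[0]:b[2]]
p=cv2.findNonZero(cv2.inRange(cv2.cvtColor(f,cv2.COLOR_RGB2HSV),np.array((5,150,110)),np.array((17,255,255))))
e=cv2.fitEllipse(cv2.convexHull(p)); c=np.array(e[0])+b[:2]; print(c,e[1])
q=onz(d,c,.072); print(q.round(4),(T@np.r_[q,1])[:3].round(4))
K=d["camera_matrix"]; C=np.linalg.inv(d["tool_from_camera"])
for t in ((0,0,.0795),(-.0005,0,.0795)):
    v=C@np.r_[t,1]; print(K[0,0]*v[0]/-v[2]+K[0,2], K[1,1]*v[1]/v[2]+K[1,2])
E
```

```text
[317.63670349 209.55457306] (29.07064437866211, 30.063344955444336)
[0.4674 0.0965 0.072 ] [-0.0007 -0.0002  0.0762]
317.9682245402177 207.2930259684704
317.96858922933046 207.95437078798153
```

Offset is under 1 mm, against 3.5 mm of clearance. I'll go down to just above the button.

Emit:
arm_command:
  deltas:
    - {"linear":[-0.4,0,2],"dr":[0,0,0]}
    - {"linear":[0,0,3],"dr":[0,0,0]}
    - {"linear":[0,0,3],"dr":[0,0,0]}
    - {"linear":[0,0,3],"dr":[0,0,0]}
    - {"linear":[0,0,3],"dr":[0,0,0]}
    - {"linear":[0,0,3],"dr":[0,0,0]}
    - {"linear":[0,0,2],"dr":[0,0,0]}
    - {"linear":[0,0,0],"dr":[0,0,0]}
    - {"linear":[0,0,0],"dr":[0,0,0]}
    - {"linear":[0,0,0],"dr":[0,0,0]}

```text
t: 10.7
tool_pos: [0.4674, 0.0969, 0.1294]
tool_rot: [0.57, 3.089, 0.0]
force: [-0.5, -0.5, -0.2]
gripper_width: 0.0105
grip_force: 48.8
```

Emit:
arm_command:
  deltas:
    - {"linear":[0,0,1],"dr":[0,0,0]}
    - {"linear":[0,0,1],"dr":[0,0,0]}
    - {"linear":[0,0,1],"dr":[0,0,0]}
    - {"linear":[0,0,1],"dr":[0,0,0]}
    - {"linear":[0,0,0],"dr":[0,0,0]}
    - {"linear":[0,0,0],"dr":[0,0,0]}
    - {"linear":[0,0,0],"dr":[0,0,0]}

```text
t: 11.4
tool_pos: [0.4674, 0.0969, 0.1254]
tool_rot: [0.57, 3.089, 0.0]
force: [0.2, -0.6, 1.4]
gripper_width: 0.0106
grip_force: 48.8
```

Emit:
arm_command:
  deltas:
    - {"linear":[0,0,1],"dr":[0,0,0]}
    - {"linear":[0,0,1],"dr":[0,0,0]}
    - {"linear":[0,0,1],"dr":[0,0,0]}
    - {"linear":[0,0,0],"dr":[0,0,0]}
    - {"linear":[0,0,0],"dr":[0,0,0]}
    - {"linear":[0,0,0],"dr":[0,0,0]}

```text
t: 12.0
tool_pos: [0.4674, 0.0969, 0.1224]
tool_rot: [0.57, 3.089, 0.0]
force: [-0.0, -0.0, 2.9]
gripper_width: 0.0108
grip_force: 48.9
```

Emit:
arm_command:
  deltas:
    - {"linear":[0,0,0.5],"dr":[0,0,0]}
    - {"linear":[0,0,0.5],"dr":[0,0,0]}
    - {"linear":[0,0,0],"dr":[0,0,0]}
    - {"linear":[0,0,0],"dr":[0,0,0]}
    - {"linear":[0,0,0],"dr":[0,0,0]}

```text
t: 12.5
tool_pos: [0.4674, 0.0969, 0.1213]
tool_rot: [0.57, 3.089, 0.0]
force: [0.7, -0.2, 2.4]
gripper_width: 0.0106
grip_force: 48.9
```

Emit:
arm_command:
  deltas:
    - {"linear":[0,0,0.4],"dr":[0,0,0]}
    - {"linear":[0,0,0],"dr":[0,0,0]}
    - {"linear":[0,0,0],"dr":[0,0,0]}
    - {"linear":[0,0,0],"dr":[0,0,0]}

```text
t: 12.9
tool_pos: [0.4673, 0.0969, 0.1209]
tool_rot: [0.57, 3.089, 0.0]
force: [-0.4, 0.2, 3.5]
gripper_width: 0.0106
grip_force: 49.0
```

Emit:
arm_command:
  deltas:
    - {"linear":[0,0,0.4],"dr":[0,0,0]}
    - {"linear":[0,0,0],"dr":[0,0,0]}
    - {"linear":[0,0,0],"dr":[0,0,0]}
    - {"linear":[0,0,0],"dr":[0,0,0]}

```text
t: 13.3
tool_pos: [0.4673, 0.0969, 0.1205]
tool_rot: [0.57, 3.089, 0.0]
force: [0.4, 0.3, 4.3]
gripper_width: 0.0107
grip_force: 49.0
```

Emit:
arm_command:
  deltas:
    - {"linear":[0,0,0.4],"dr":[0,0,0]}
    - {"linear":[0,0,0],"dr":[0,0,0]}
    - {"linear":[0,0,0],"dr":[0,0,0]}
    - {"linear":[0,0,0],"dr":[0,0,0]}

```text
t: 13.7
tool_pos: [0.4674, 0.0969, 0.1202]
tool_rot: [0.57, 3.089, 0.0]
force: [-0.3, -0.4, 5.6]
gripper_width: 0.0108
grip_force: 49.1
```

Emit:
arm_command:
  deltas:
    - {"linear":[0,0,0.3],"dr":[0,0,0]}
    - {"linear":[0,0,0],"dr":[0,0,0]}
    - {"linear":[0,0,0],"dr":[0,0,0]}
    - {"linear":[0,0,0],"dr":[0,0,0]}

```text
t: 14.1
tool_pos: [0.4675, 0.0969, 0.12]
tool_rot: [0.57, 3.089, 0.0]
force: [-1.5, -1.2, 7.2]
gripper_width: 0.0106
grip_force: 49.4
```

The force climbed past the 4.5 N spring value to 7.2 N, and the tip is at the computed depth, so the button is on its stop. I'm handing in.

```bash
python3 -c "
from cell import readout,r
s=readout.sense(); print(s['force'],s['grip_force'],s['tool_pos']); print(r.close_job())"
```

```text
[-1.4606595  -1.17278159  7.1711388 ] 49.38767194747925 [0.46748076 0.09686934 0.12003265]
the job is handed in; nothing more can be done
None
```

I handed the job in at about 14 s with the gripped, upright pin holding the reset button on its hard stop at about 7 N; the hand-in gave no verdict.

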